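Lock a spring-raised sample platform level with its lock bar

TASK

Take the steel lock bar by its blue handle, lay it across the raised front of the spring-loaded platform and press the platform down until it lies level on its stop, then slide the bar straight back under both keepers until it is fully home against their posts, centred across the platform. Let go, so that the bar alone holds the platform level. Press firmly but do not force anything, and leave the other things on the bench where they stand.

Things in the scene. Friction and masses are not known exactly. Their poses are not given: they have to be found in the camera images.
- stage: Tilt stage fixed on the bench; origin: underside centre of its grey base plate, 170 (x) x 190 (y) x 12 mm, z up. The white head on it, with platform and keepers, is set higher by H = 0 to 12 mm, different each run and NOT reported: find it by touch. Only platform moves (the head is clamped).
- press_point (a point): Point of the base (moves with stage, not with H), stage frame x -52, y 0, z 75 mm. The bar, along stage y with its centre over this point, presses on the bare metal front of the platform clear of the keeper jaws. Level, the platform's upper face is H above this point; raised, it is here about H + 41 mm above it. Site axes as stage.
- home_point (a point): Point of the base (does not move with H), stage frame x -22, y 0, z 75 mm: the bar is home with its centre over it, 30 mm in +x from press_point, its length along stage y and its rear edge against both posts. Site axes as stage.
- platform (a joint): Tilt (rad) of the aluminium plate, 130 x 110 x 8 mm, hinged at its far edge (stage x +65, z 70 mm + H), free edge at x -65: 0 level on a firm stop; 0.35 at the start, sprung up, free edge 45 mm higher. At the press point the spring takes about 4 N raised, 8 N level; then force rises steeply. The home bar holds it at about 0.02. Its rear half bears a 2 mm mat and 7 mm side lips.
- keeper_left (a point): Point of the base (does not move with H), stage x -12, y +70, z 75 mm: foot of the front face of the left keeper's post; the right one is alike at y -70. Keepers are 18 mm wide; the gap between level platform and jaw is 10 mm high (stage z 75 to 85 mm, + H), open towards -x; the jaws reach to x -39 with a bevelled lead-in; tops at z 93 mm + H.
- lock_bar: Loose flat steel lock bar, 20 mm (x) by 180 mm (y) by 8 mm thick, 200 to 325 g, lying on the bench. Origin: centre of its underside; y along its length, z up. A blue upright handle stands on its middle: 12 mm (x) by 44 mm (y), from 8 to 48 mm above the underside; grip it across its 12 mm. Both ways round are alike. Pressed on the platform it drags noticeably when slid, before the posts stop it hard.
- blue_rack: Loose blue 96-place tip rack, 86 x 132 x 42 mm, origin under its centre. A bystander.
- teal_pot: Loose upright pot with a teal lid, 42 mm across, 88 mm high, origin under its centre. A bystander.
- red_pot: Loose upright tube-like pot with a red lid, 25 mm across, 80 mm high, origin under its centre. A bystander.
- red_pot_2: Another loose red-lidded pot, 26 mm across, 83 mm high, near the front edge of the bench, origin under its centre. A bystander.
- teal_pot_2: Another loose teal-lidded pot, 42 mm across, 88 mm high, near the front edge of the bench, origin under its centre. A bystander.

How it is judged:
By the outcome, as a careful person would: the job done as asked, in the order asked, and still so for the second after the job is handed in, with the robot touching nothing.
It also fails if it takes over 40 s, if anything falls off the work surface, if the arm or the gripper's body presses on something with over 40 N, if the wrist force passes 120 N, or if a joint passes its speed limit or range.

ROBOT

A 6-joint arm with a two-finger parallel gripper is mounted at the origin on a cart in front of the work surface, level with it; the furniture and walls round the work are solid. World frame = base frame: x ahead of the robot, y to its left, z up, the work surface at z = 0. Lengths are in mm, angles in rad, forces in N, time in s.
With the tool pointing down it reaches from about 350 to 875 mm from the base axis. Payload 4.2 kg.
Tool frame: the origin (TCP) lies at the very end of the fingers, on their centre line; the grasp point (between the pads) lies 19 mm behind it (arm.pinch_z is the distance from the TCP to the grasp point, in mm); x points along the fingers, y is the direction in which the jaws open and shut, and the axes are right-handed (so a half turn about x gives the same grasp; the last joint's range is limited). The gripper opens to 85 mm and grips with 20 to 120 N. Pads are 22 mm wide; open, the fingers measure 114 mm over their backs; the gripper's body (76 mm by 85 mm) begins 54 mm behind the grasp point. The pads swing forward as they close: fully open they stand 13 mm farther back than shut.
Start: joints at [-1.01, 0.385, 0.008, 0, -1.194, -0.259], TCP at [185.79, -596.725, 231.312] pointing down, gripper open.
Joint ranges: [-3.14, 3.14], [-1.21, 2.06], [-1.07, 1.41], [-3.16, 2.05], [-2.99, -0.16], [-3.1, 3.1]. Speed limits (rad/s): [2.79, 2.79, 3.14, 3.14, 3.14, 3.14].

INTERFACE

Orientations are given as a unit quaternion [x, y, z, w].
In Python, from bench import arm gives the robot as it stands.
- The arm moves only by the tool drive_tool, never from a script. Its argument "motion" is a list of rows, each a list of 4 numbers: the shift along the tool's x, y, z in mm, then the turn about the tool's x in degrees. In form: [[dx, dy, dz, spin], ...]. A call has 1 to 10 rows; each row shifts and turns the commanded pose from where the row before left it, along the tool's axes as they then stand; what a row does not reach is not made up. A row lasts 1/12 s, in which the tool goes at most 41.7 mm and 7.16 degrees, less where a joint would pass 70% of its speed; a pose out of reach is approached as far as the arm can. A call with a gripper value outside its range is refused whole. "grip" is the finger opening in mm, from 0 to 85.4, set as the call begins (left out, the last holds). The fingers move at their own pace and stop on an object; the grip force is fixed at half the most. Time passes only in rows, so rows that do not move let the fingers close. It gives the time, the measured TCP pose, the force and the opening at its end, in the units of the state.
- arm.read_state(): the state, without advancing time (a new reading comes with each control period).
- arm.get_image(name): name is "scene" or "side" or "wrist"; returns the picture (384x512x3 uint8, red, green, blue); there is no depth.
- arm.calibration(name): a dict with "K" (3x3 intrinsics, pixels), "eye" and "attitude" of the camera in the world; the wrist camera has in their place "T_tool_cam" (4x4, takes a point from camera to tool coordinates, whose origin is the TCP and whose axes are the tool frame's). Camera axes: x right, y up, looking along -z (the intrinsics and any distortion apply to the point x, -y, -z); pixel columns grow to the right and rows downward; lengths in mm; the calibration is good to about 2 mm. A picture is of the moment at which its call begins: read the wrist's pose just before it. calibration takes no time and is no camera call.
- arm.job_done(): hands the job in, once; it reports no verdict.
The state is a dict: "clock": time; "joints": joint angles; "joint_vel": joint speeds; "joint_efforts": joint torques, N m; "position": TCP position; "ee_rot": TCP orientation; "contact_force": force on the tool from outside, world axes, zero at the start; "wrist_torque": the same for the moment, N m; "gripper_width": finger opening in mm.
Only numpy, scipy, OpenCV 4.12 (cv2) and the standard library are available. Lean on these libraries where they do the work, as an engineer would, in place of code of your own. Each camera call takes 0.05 s, during which the arm holds its last target. There are 200 camera calls.

## Working session

There is one attempt and no reset: what is moved stays moved. The work goes in short steps, Python scripts to look and compute and a tool call to move; the robot and the scene stay as the last step left them, time stands still between calls to the robot, and variables do not carry over. Pictures are saved under pics/ and viewed, about 8 in all and at most 12, crops included, and the job is handed in when it is done.

Besides the shell and the picture viewer there is one more tool, called after ">>>" as name(argument=value, ...), one argument or row to a line, values as JSON. drive_tool: Moves the arm, as the interface text tells. Its arguments: {"type":"object","properties":{"motion":{"type":"array"},"grip":{"type":"number"}},"required":["motion"]}

```bash
mkdir -p pics; ls
python3 - <<'E'
from bench import arm
import cv2
s=arm.read_state(); print(s)
for n in("scene","side"):
    cv2.imwrite(f"pics/{n}0.png",arm.get_image(n)[:,:,::-1]); print(n,arm.calibration(n))
print(arm.calibration("wrist"),arm.pinch_z)
a=cv2.imread("pics/scene0.png");b=cv2.imread("pics/side0.png")
cv2.imwrite("pics/both.png",cv2.resize(cv2.vconcat([a,b]),None,fx=.78,fy=.78))
E
```

```text
pics
{'clock': 0.0, 'joints': array([-1.01039715e+00,  3.85548902e-01,  6.61579802e-03, -5.05185056e-04,
       -1.19398898e+00, -2.58579175e-01]), 'joint_vel': array([ 4.74495790e-04,  3.85309041e-04, -6.36120736e-04,  8.72897832e-04,
        7.42901660e-04,  5.52414995e-05]), 'joint_efforts': array([ 9.12100804e-04, -3.92286801e+01,  1.88402778e+01,  4.18593898e+00,
       -4.72339714e-03, -1.14973213e-05]), 'position': array([ 185.61857981, -596.18538238,  230.22135796]), 'ee_rot': array([-0.10548418,  0.69922672,  0.10699523,  0.69893283]), 'contact_force': array([0.35415421, 0.22901517, 0.08837422]), 'wrist_torque': array([ 0.00676035, -0.00662505, -0.00922848]), 'gripper_width': 85.710813348112}
scene {'K': array([[394.45600363,   0.        , 252.96125877],
       [  0.        , 394.45600363, 189.79776145],
       [  0.        ,   0.        ,   1.        ]]), 'eye': array([-262.37605034,  798.98419489,  517.29890809]), 'attitude': array([-0.24320597,  0.49092661,  0.73980835, -0.39054517])}
side {'K': array([[442.92127619,   0.        , 257.06976053],
       [  0.        , 442.92127619, 195.92542734],
       [  0.        ,   0.        ,   1.        ]]), 'eye': array([  56.11838649, 1014.30172352,  545.6436478 ]), 'attitude': array([-0.15434335,  0.51154735,  0.8131016 , -0.23100484])}
{'K': array([[338.53412039,   0.        , 257.92993394],
       [  0.        , 338.53412039, 190.62007464],
       [  0.        ,   0.        ,   1.        ]]), 'T_tool_cam': array([[ 1.05495506e-03,  3.15232849e-01, -9.49013771e-01,
        -1.43195361e+02],
       [ 9.99999440e-01, -4.13405026e-04,  9.74312130e-04,
        -1.71968588e-01],
       [-8.51918741e-05, -9.49014268e-01, -3.15233108e-01,
        -8.13156975e+01],
       [ 0.00000000e+00,  0.00000000e+00,  0.00000000e+00,
         1.00000000e+00]])} 18.700000000000003
```

View pics/both.png

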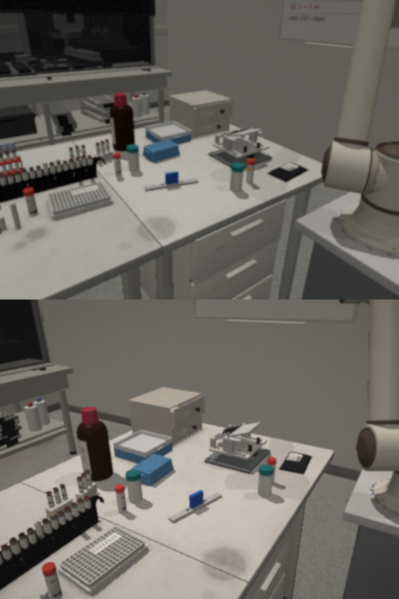

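The combined view shows the stage at about (235,450) in the lower (side) picture. The bar with its blue handle is at (196,505), and the pots lie between them and to the sides. I'll enlarge this area next.

Run:
```python
import cv2
b=cv2.imread("pics/side0.png")[150:300,200:400]
cv2.imwrite("pics/c1.png",cv2.resize(b,None,fx=4,fy=4,interpolation=cv2.INTER_CUBIC))
b=cv2.imread("pics/scene0.png")[150:270,170:410]
cv2.imwrite("pics/c2.png",cv2.resize(b,None,fx=3.3333,fy=3.3333,interpolation=cv2.INTER_CUBIC))
```

```text
(no output)
```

View pics/c1.png

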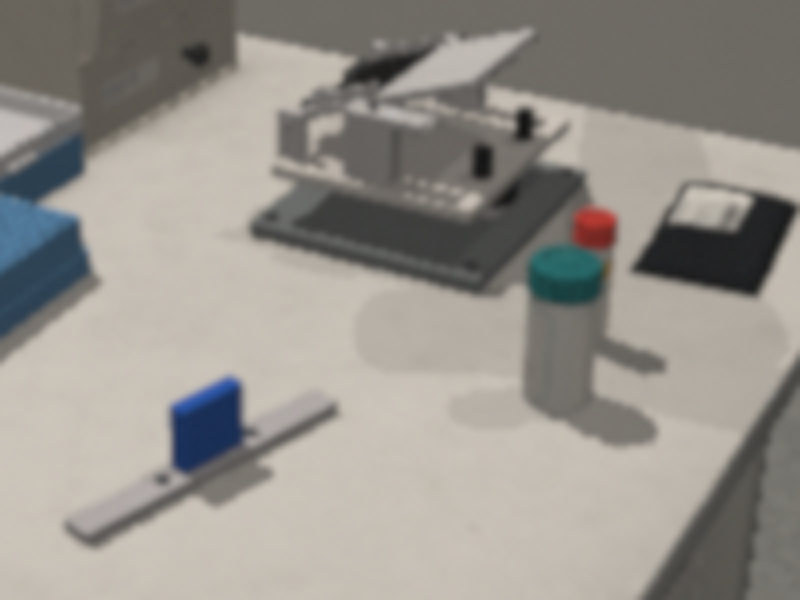

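View pics/c2.png

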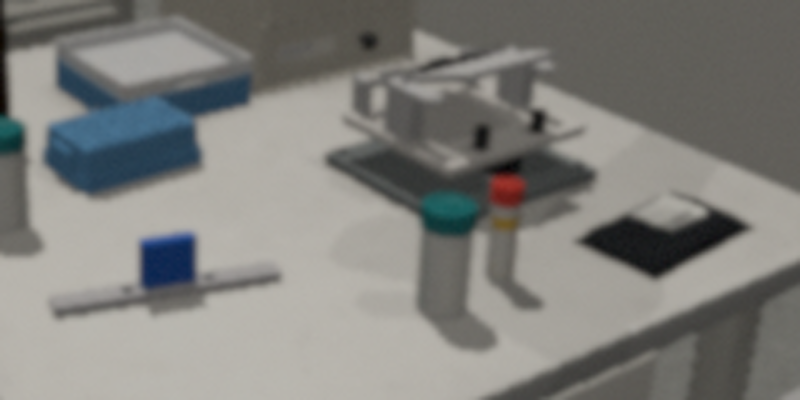

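```bash
cat > h.py <<'E'
from bench import arm
import numpy as np, cv2
from scipy.spatial.transform import Rotation as R
def ray(n,uv,st=None):
    c=arm.calibration(n);K=c["K"]
    d=np.array([(uv[0]-K[0,2])/K[0,0],-(uv[1]-K[1,2])/K[1,1],-1])
    if n=="wrist":
        T=c["T_tool_cam"];Q=R.from_quat(st["ee_rot"]).as_matrix()
        return Q@T[:3,3]+st["position"], Q@T[:3,:3]@d
    return c["eye"],R.from_quat(c["attitude"]).as_matrix()@d
def onz(n,uv,z,st=None):
    o,d=ray(n,uv,st); return o+d*(z-o[2])/d[2]
def proj(n,P,st):
    c=arm.calibration(n);K=c["K"]
    if n=="wrist":
        T=c["T_tool_cam"];Q=R.from_quat(st["ee_rot"]).as_matrix();M=Q@T[:3,:3];e=Q@T[:3,3]+st["position"]
    else: M=R.from_quat(c["attitude"]).as_matrix();e=c["eye"]
    p=M.T@(np.asarray(P)-e); return np.array([K[0,2]+K[0,0]*p[0]/-p[2],K[1,2]-K[1,1]*p[1]/-p[2]])
E
python3 - <<'E'
from h import *
np.set_printoptions(precision=1,suppress=True)
s=lambda u,v:(200+u/4,150+v/4); c=lambda u,v:(170+u/3.3333,150+v/3.3333)
for n,f,l,p,z in[("side",s,"baseL",(253,226),12),("side",s,"baseN",(482,280),12),("side",s,"baseR",(584,172),12),
 ("scene",c,"baseL",(328,157),12),("scene",c,"baseR",(596,172),12),
 ("side",s,"bar near",(80,530),4),("side",s,"bar far",(330,400),6),("side",s,"handle top",(207,393),48),
 ("scene",c,"bar l",(54,306),4),("scene",c,"bar r",(280,272),4),("scene",c,"handle top",(168,240),48),
 ("side",s,"teal",(557,400),0),("scene",c,"teal",(442,312),0),("side",s,"tealtop",(566,258),88),("side",s,"redtop",(595,217),80),("scene",c,"tealtop",(450,202),88),("scene",c,"redtop",(507,182),80),("side",s,"hL",(174,408),48),("side",s,"hR",(240,380),48)]:
    print(n,l,onz(n,f(*p),z))
E
```

```text
side baseL [612.9 115.5  12. ]
side baseN [450.  106.5  12. ]
side baseR [455.7 -75.8  12. ]
scene baseL [606.  112.9  12. ]
scene baseR [448.8 -74.6  12. ]
side bar near [518.2 437.4   4. ]
side bar far [468.  268.9   6. ]
side handle top [494.5 354.1  48. ]
scene bar l [516.8 436.8   4. ]
scene bar r [467.  265.8   4. ]
scene handle top [489.4 354.1  48. ]
side teal [362.  194.4   0. ]
scene teal [356.8 194.    0. ]
side tealtop [365.  189.2  88. ]
side redtop [375.7 118.2  80. ]
scene tealtop [364.2 188.2  88. ]
scene redtop [377.9 115.9  80. ]
side hL [501.3 375.   48. ]
side hR [486.5 334.3  48. ]
```

>>> drive_tool(
  motion=[
    [-4, 0, 0, -7.1],
    [-4, 0, 0, -7.1],
    [-4, 0, 0, -7.1],
    [-4, 0, 0, -7.1],
    [-4, 0, 0, -7.1],
    [-4, 0, 0, -7.1],
    [-4, 0, 0, -7.1],
    [-4, 0, 0, -7.1],
    [-4, 0, 0, -7.1],
    [-4, 0, 0, -7.1],
  ],
  grip=85,
)

```text
clock: 0.93
position: [185.7, -596.4, 270.8]
ee_rot: [-0.494, 0.506, 0.494, 0.506]
contact_force: [0.0, -0.4, -0.6]
gripper_width: 84.9
```

>>> drive_tool(
  motion=[
    [0, 0, 0, -4],
    [0, -20, 34, 0],
    [0, -20, 34, 0],
    [0, -20, 34, 0],
    [0, -20, 34, 0],
    [0, -20, 34, 0],
    [0, -20, 34, 0],
    [0, -20, 34, 0],
    [0, -20, 34, 0],
    [0, -20, 34, 0],
  ],
)

```text
clock: 1.77
position: [353.5, -281.9, 271.1]
ee_rot: [-0.51, 0.49, 0.51, 0.49]
contact_force: [0.7, -0.5, -0.4]
gripper_width: 84.6
```

>>> drive_tool(
  motion=[
    [0, -20, 34, 0],
    [0, -20, 34, 0],
    [0, -20, 34, 0],
    [0, -20, 34, 0],
    [0, -20, 34, 0],
    [0, -20, 34, 0],
    [0, -20, 34, 0],
    [0, -20, 34, 0],
    [0, 0, 0, 0],
    [0, 0, 0, 0],
  ],
)

```text
clock: 2.6
position: [502.7, -3.9, 270.4]
ee_rot: [-0.51, 0.49, 0.511, 0.489]
contact_force: [-0.1, -0.1, -0.7]
gripper_width: 84.8
```

Run:
```python
from h import *
import pickle
np.set_printoptions(precision=3,suppress=True)
s=arm.read_state(); im=arm.get_image("wrist")[:,:,::-1]
cv2.imwrite("pics/w1.png",cv2.resize(im,None,fx=1.5,fy=1.5,interpolation=cv2.INTER_CUBIC)); pickle.dump(s,open("w1.pkl","wb"))
print(s["clock"],s["position"],s["joints"],s["contact_force"],R.from_quat(s["ee_rot"]).as_matrix())
```

```text
2.6 [502.71   -3.895 270.39 ] [ 0.316  0.148 -0.218 -0.    -1.206 -0.272] [-0.088 -0.08  -0.727] [[-0.002 -0.999 -0.043]
 [-0.    -0.043  0.999]
 [-1.     0.002 -0.   ]]
```

View pics/w1.png

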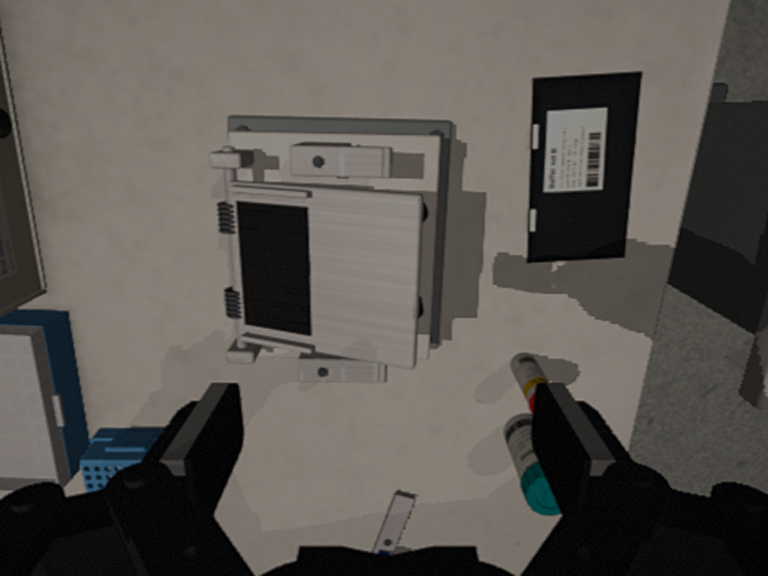

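The wrist view, seen from above and magnified 1.5 times, shows the stage with its free edge at image right (world -x). Base corners are at (228,115), (454,121) and (440,348). The keeper tops are at (290-390,143-178) and (300-386,355-382). The bar end is at (405,490).

Run:
```python
from h import *
import pickle
from scipy.optimize import least_squares
np.set_printoptions(precision=2,suppress=True)
s=pickle.load(open("w1.pkl","rb"))
base=[((228,116),(85,-95)),((454,122),(-85,-95)),((440,348),(-85,95))]
keep=[((391,149),(-39,-79)),((391,178),(-39,-61)),((386,358),(-39,61)),((386,382),(-39,79))]
for p,q in base: print("base",onz("wrist",np.array(p)/1.5,12,s))
for H in(0,6,12):
    k=[onz("wrist",np.array(p)/1.5,93+H,s) for p,_ in keep]; print(H,[i[:2] for i in k],np.linalg.norm((k[0]+k[1]-k[2]-k[3])/2))
def res(v,full=False):
    x,y,a,H=v; c,n=np.cos(a),np.sin(a); r=[]
    for (p,q),z in [(b,12) for b in base]+[(k,93+H) for k in keep]:
        P=[x+c*q[0]-n*q[1],y+n*q[0]+c*q[1],z]
        r+=list(proj("wrist",P,s)*1.5-p)
    return r
f=least_squares(res,[530,20,.03,6]); print(f.x,np.degrees(f.x[2]),np.array(f.fun))
x,y,a,H=f.x;c,n=np.cos(a),np.sin(a)
for q in((-52,0),(-22,0)): print(x+c*q[0]-n*q[1],y+n*q[0]+c*q[1])
```

```text
base [624.61 -81.31  12.  ]
base [454.96 -84.36  12.  ]
base [451.3  102.42  12.  ]
0 [array([502.42, -67.19]), array([501.62, -49.79]), array([499.46,  73.84]), array([498.66,  92.64])] 141.76153894254628
6 [array([502.49, -67.53]), array([501.71, -50.45]), array([499.59,  70.87]), array([498.8 ,  89.31])] 139.10850477650558
12 [array([502.57, -67.86]), array([501.8 , -51.11]), array([499.72,  67.89]), array([498.94,  85.99])] 136.4554706104649
[539.05  11.75   0.02   4.29] 1.1559887785929286 [-1.8  -0.36 -1.29 -0.88 -1.2   2.68  1.4  -0.94  0.63  0.42  1.04  0.36
  0.44 -0.38]
487.06146677101407 10.703011058181058
517.0553610283165 11.308244303931701
```

>>> drive_tool(
  motion=[
    [0, 0, 20, 0],
    [0, 0, 36, 0],
    [0, 0, 40, 0],
    [0, 0, 40, 0],
    [0, -1, 40, 0],
    [0, -1, 40, 0],
    [0, -1, 40, 0],
    [0, 0, 40, 0],
    [0, 0, 20, 0],
    [0, 0, 10, 0],
  ],
)

```text
clock: 3.48
position: [492.2, 321.5, 270.8]
ee_rot: [-0.51, 0.49, 0.51, 0.489]
contact_force: [1.1, -1.3, 0.4]
gripper_width: 85.1
```

>>> drive_tool(
  motion=[
    [35, 0, 0, 6.3],
    [35, 0, 0, 6.3],
    [35, 0, 0, 6.3],
    [5, 0, 0, 0],
    [0, 0, 0, 0],
    [0, 0, 0, 0],
  ],
)

```text
clock: 3.98
position: [493.7, 319.8, 163.1]
ee_rot: [-0.423, 0.566, 0.423, 0.567]
contact_force: [-0.6, -0.0, 0.8]
gripper_width: 84.9
```

Run:
```python
from h import *
import pickle
np.set_printoptions(precision=3,suppress=True)
s=arm.read_state(); im=arm.get_image("wrist")[:,:,::-1]
cv2.imwrite("pics/w2.png",cv2.resize(im,None,fx=1.5,fy=1.5,interpolation=cv2.INTER_CUBIC)); pickle.dump(s,open("w2.pkl","wb"))
print(s["clock"],s["position"],s["joints"],s["contact_force"],R.from_quat(s["ee_rot"]).as_matrix())
```

```text
3.9833 [493.678 319.813 163.121] [ 0.851  0.378 -0.185  0.001 -1.006 -1.14 ] [-0.55  -0.01   0.765] [[ 0.002 -0.959  0.284]
 [ 0.001  0.284  0.959]
 [-1.    -0.002  0.001]]
```

View pics/w2.png

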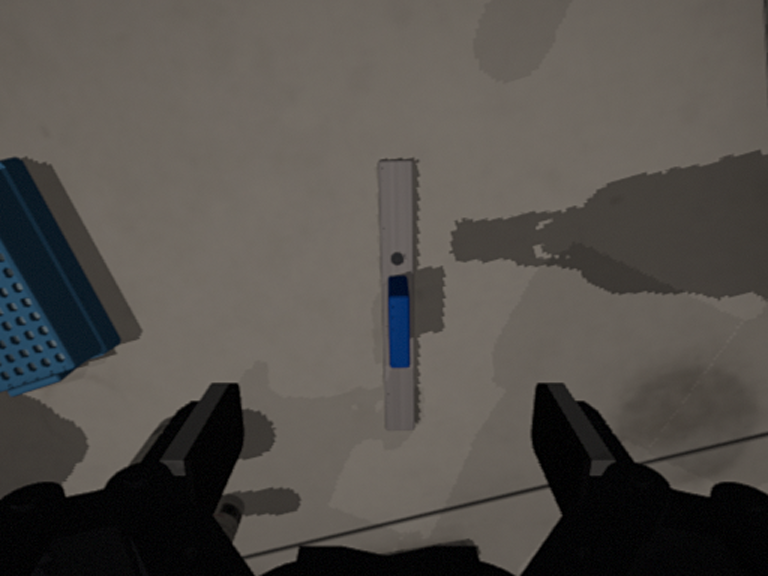

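The wrist view shows the bar nearly upright in the image. Its top end runs (378,159)-(417,158) and its bottom end (386,430)-(413,430). The handle top covers (388,292)-(410,367). Nothing stands close on either side.

Run:
```python
from h import *
import pickle
np.set_printoptions(precision=2,suppress=True)
s=pickle.load(open("w2.pkl","rb")); Q=R.from_quat(s["ee_rot"]).as_matrix()
g=lambda p,z:onz("wrist",np.array(p)/1.5,z,s)
A=(g((378.5,159),8)+g((416,159),8))/2; B=(g((386,430),8)+g((413.5,430),8))/2
C=np.mean([g(p,48) for p in((388,292),(409,292),(390,367),(410,367))],0)
print(A,B,np.linalg.norm(A-B),(A+B)/2,"handle",C, "hlen",np.linalg.norm(g((398.5,292),48)-g((400,367),48)))
print("baryaw",np.degrees(np.arctan2(-(B-A)[0],(B-A)[1])),"tool z yaw-90",np.degrees(np.arctan2(Q[1,2],Q[0,2]))-90)
print("shift tool", Q.T@(((A+B)/2+C)/2-s["position"]))
```

```text
[471.61 265.1    8.  ] [520.09 438.68   8.  ] 180.2224459070998 [495.85 351.89   8.  ] handle [495.95 350.73  48.  ] hlen 44.92710967855802
baryaw -15.601779205390294 tool z yaw-90 -16.518910813261712
shift tool [135.15   7.09  30.64]
```

>>> drive_tool(
  motion=[
    [0, 7, 30.5, -0.9],
    [30, 0, 0, 0],
    [35, 0, 0, 0],
    [30, 0, 0, 0],
    [25, 0, 0, 0],
    [15, 0, 0, 0],
    [10, 0, 0, 0],
    [5, 0, 0, 0],
    [0, 0, 0, 0],
    [0, 0, 0, 0],
  ],
)

```text
clock: 4.87
position: [495.4, 352.4, 13.0]
ee_rot: [-0.427, 0.562, 0.427, 0.565]
contact_force: [-0.4, -0.2, 0.0]
gripper_width: 85.0
```

>>> drive_tool(
  motion=[
    [0, 0, 0, 0],
    [0, 0, 0, 0],
    [0, 0, 0, 0],
    [0, 0, 0, 0],
    [0, 0, 0, 0],
    [0, 0, 0, 0],
    [0, 0, 0, 0],
    [0, 0, 0, 0],
  ],
  grip=6,
)

```text
clock: 5.53
position: [494.6, 351.8, 11.7]
ee_rot: [-0.427, 0.563, 0.427, 0.564]
contact_force: [0.2, -0.5, 2.6]
gripper_width: 11.8
```

>>> drive_tool(
  motion=[
    [-5, 0, 0, 0],
    [-15, 0, 0, 0],
    [-25, 0, 0, 0],
    [-30, 0, 0, 0],
    [-30, 0, 0, 0],
    [-30, 0, 0, 0],
    [-25, 0, 0, 0],
    [-20, 0, 0, -5.6],
    [-10, 0, 0, -5.6],
    [0, 0, 0, -5.6],
  ],
)

```text
clock: 6.37
position: [495.0, 352.2, 204.4]
ee_rot: [-0.506, 0.492, 0.506, 0.496]
contact_force: [0.8, 0.7, -2.8]
gripper_width: 11.3
```

>>> drive_tool(
  motion=[
    [0, 0, -15, 0],
    [0, 0, -30, 0],
    [0, 2, -38, 0],
    [0, 2, -38, 0],
    [0, 2, -38, 0],
    [0, 2, -38, 0],
    [0, 2, -38, 0],
    [0, 2, -35, 0],
    [0, 0, -25, 0],
    [0, 0, -10, 0],
  ],
)

```text
clock: 7.2
position: [486.2, 42.8, 200.6]
ee_rot: [-0.503, 0.497, 0.504, 0.495]
contact_force: [0.3, 0.4, -3.0]
gripper_width: 11.3
```

>>> drive_tool(
  motion=[
    [0, 2, -15, 0],
    [0, 0, -11, 0],
    [0, 0, 0, 0],
    [0, 0, 0, 0],
  ],
)

```text
clock: 7.53
position: [486.5, 20.1, 201.0]
ee_rot: [-0.504, 0.496, 0.505, 0.495]
contact_force: [0.5, 0.5, -2.2]
gripper_width: 11.4
```

Run:
```python
from h import *
import pickle
np.set_printoptions(precision=3,suppress=True)
s=arm.read_state(); im=arm.get_image("wrist")[:,:,::-1]
cv2.imwrite("pics/w3.png",cv2.resize(im,None,fx=1.5,fy=1.5,interpolation=cv2.INTER_CUBIC)); pickle.dump(s,open("w3.pkl","wb"))
Q=R.from_quat(s["ee_rot"]).as_matrix()
print(s["clock"],s["position"],s["joints"],s["contact_force"],s["gripper_width"],Q,np.degrees(np.arctan2(Q[1,2],Q[0,2]))-90)
```

```text
7.5333 [486.461  20.104 200.982] [ 0.376  0.176 -0.367 -0.    -1.028 -0.358] [ 0.509  0.52  -2.194] 11.351164138099163 [[-0.001 -1.    -0.018]
 [ 0.    -0.018  1.   ]
 [-1.     0.001  0.   ]] 1.0202189936421604
```

View pics/w3.png

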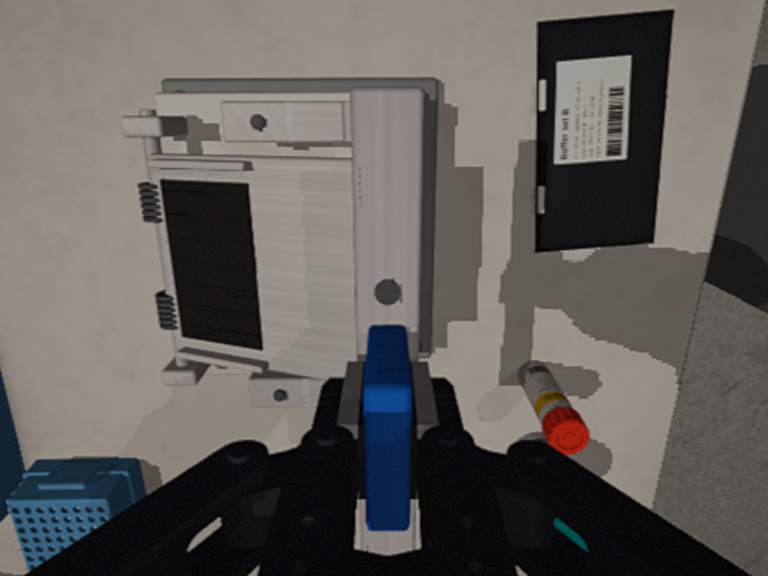

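The bar is held square, with its far end at (352-425,88). The base corners are at (163,79), (438,80) and (433,355). I'll check the offset between bar and stage within this one image.

Run:
```python
from h import *
import pickle
from scipy.optimize import least_squares
np.set_printoptions(precision=2,suppress=True)
s=pickle.load(open("w3.pkl","rb"))
g=lambda p,z:onz("wrist",np.array(p)/1.5,z,s)
zt=s["position"][2]-11.7+8
a,b=g((352,88),zt),g((426,88),zt); print("bar end",a,b,np.linalg.norm(a-b),"expect centre y",s["position"][1]-90)
h=[g(p,zt+40) for p in((366,413),(411,413),(366,528),(409,528))]; print("handle",np.mean(h,0),np.ptp(h,0))
base=[((163,80),(85,-95)),((439,81),(-85,-95)),((434,355),(-85,95))]
# keepers' outer ends of right keeper top
def res(v):
    x,y,t=v;c,n=np.cos(t),np.sin(t)
    return np.concatenate([proj("wrist",[x+c*q[0]-n*q[1],y+n*q[0]+c*q[1],12],s)*1.5-p for p,q in base])
f=least_squares(res,[538,11,.02]);print(f.x,np.degrees(f.x[2]),f.fun)
x,y,t=f.x
for q in(-52,-22): print(x+q*np.cos(t),y+q*np.sin(t))
```

```text
bar end [497.27 -68.63 197.28] [477.31 -68.99 197.28] 19.97118227854778 expect centre y -69.89589023462563
handle [485.94  23.96 237.28] [11.49 34.97  0.  ]
[537.79  12.27   0.03] 1.511480368029316 [-2.1   0.06  1.84 -3.49  0.31  5.37]
485.80729399045765 10.898386316774197
515.7968557852805 11.689703796993264
```

>>> drive_tool(
  motion=[
    [0, 0, -6, -0.2],
    [10, 0, -4, 0],
    [15, 0, 0, 0],
    [12, 0, 0, 0],
    [8, 0, 0, 0],
    [4, 0, 0, 0],
    [0, 0, 0, 0],
  ],
)

```text
clock: 8.17
position: [486.5, 10.4, 151.5]
ee_rot: [-0.505, 0.495, 0.506, 0.494]
contact_force: [-0.4, -0.8, -2.7]
gripper_width: 11.7
```

>>> drive_tool(
  motion=[
    [4, 0, 0, 0],
    [4, 0, 0, 0],
    [4, 0, 0, 0],
    [4, 0, 0, 0],
    [0, 0, 0, 0],
  ],
)

```text
clock: 8.58
position: [486.7, 10.3, 136.0]
ee_rot: [-0.506, 0.494, 0.506, 0.494]
contact_force: [-2.2, 0.8, 1.2]
gripper_width: 11.4
```

>>> drive_tool(
  motion=[
    [4, 0, 0, 0],
    [4, 0, 0, 0],
    [4, 0, 0, 0],
    [4, 0, 0, 0],
    [0, 0, 0, 0],
  ],
)

```text
clock: 9.0
position: [486.4, 10.1, 119.5]
ee_rot: [-0.505, 0.495, 0.506, 0.494]
contact_force: [-2.1, 0.4, 2.4]
gripper_width: 11.5
```

>>> drive_tool(
  motion=[
    [4, 0, 0, 0],
    [4, 0, 0, 0],
    [4, 0, 0, 0],
    [4, 0, 0, 0],
    [0, 0, 0, 0],
  ],
)

```text
clock: 9.42
position: [486.9, 10.3, 103.6]
ee_rot: [-0.506, 0.494, 0.506, 0.494]
contact_force: [-3.2, 0.8, 3.8]
gripper_width: 11.7
```

>>> drive_tool(
  motion=[
    [1.5, 0, 0, 0],
    [1.5, 0, 0, 0],
    [0, 0, 0, 0],
  ],
)

```text
clock: 9.67
position: [486.9, 10.3, 101.2]
ee_rot: [-0.506, 0.494, 0.506, 0.494]
contact_force: [-2.6, -0.1, 4.7]
gripper_width: 11.1
```

>>> drive_tool(
  motion=[
    [1.5, 0, 0, 0],
    [1, 0, 0, 0],
    [0, 0, 0, 0],
  ],
)

```text
clock: 9.92
position: [486.9, 10.3, 98.7]
ee_rot: [-0.506, 0.494, 0.506, 0.494]
contact_force: [-2.7, -0.2, 4.3]
gripper_width: 11.3
```

>>> drive_tool(
  motion=[
    [1, 0, 0, 0],
    [1, 0, 0, 0],
    [0, 0, 0, 0],
  ],
)

```text
clock: 10.17
position: [486.8, 10.3, 96.6]
ee_rot: [-0.506, 0.494, 0.506, 0.494]
contact_force: [-3.2, -1.0, 4.8]
gripper_width: 11.3
```

>>> drive_tool(
  motion=[
    [1, 0, 0, 0],
    [1, 0, 0, 0],
    [0, 0, 0, 0],
  ],
)

```text
clock: 10.42
position: [486.7, 10.3, 94.7]
ee_rot: [-0.505, 0.494, 0.506, 0.494]
contact_force: [-4.1, -0.3, 5.3]
gripper_width: 11.5
```

>>> drive_tool(
  motion=[
    [1, 0, 0, 0],
    [0.5, 0, 0, 0],
    [0, 0, 0, 0],
  ],
)

```text
clock: 10.67
position: [486.8, 10.3, 94.4]
ee_rot: [0.506, -0.494, -0.506, -0.494]
contact_force: [-6.9, 0.3, 13.3]
gripper_width: 11.2
```

>>> drive_tool(
  motion=[
    [0.5, 0, 0, 0],
    [0, 0, 0, 0],
    [0, 0, 0, 0],
  ],
)

```text
clock: 10.92
position: [486.8, 10.3, 94.3]
ee_rot: [0.506, -0.494, -0.506, -0.494]
contact_force: [-8.1, 1.5, 16.1]
gripper_width: 11.5
```

Run:
```python
from h import *
import pickle
np.set_printoptions(precision=3,suppress=True)
s=arm.read_state()
print(s["clock"],s["position"],s["contact_force"],s["wrist_torque"])
b=arm.get_image("side")[150:250,250:360,::-1]
a=arm.get_image("wrist")[:,:,::-1]
cv2.imwrite("pics/s4.png",cv2.resize(b,None,fx=5.45,fy=5.45,interpolation=cv2.INTER_CUBIC))
cv2.imwrite("pics/w4.png",a)
```

```text
10.9167 [486.752  10.275  94.329] [-8.123  1.451 16.086] [0.352 2.336 0.011]
```

View pics/s4.png

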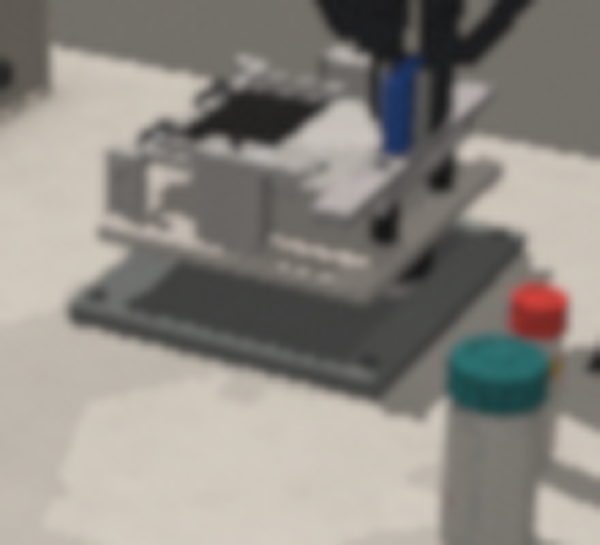

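The platform lies level under the bar. The front keeper jaw is at (310,185), just behind the bar. The force rose steeply at TCP z of 94.4, so H is about 7.7 mm. Now I slide the bar back.

>>> drive_tool(
  motion=[
    [0, -2, 0, 0],
    [0, -2, 0, 0],
    [0, -2, 0, 0],
    [0, 0, 0, 0],
  ],
)

```text
clock: 11.35
position: [491.3, 9.8, 94.3]
ee_rot: [-0.505, 0.495, 0.506, 0.493]
contact_force: [-10.8, 0.9, 17.9]
gripper_width: 11.2
```

>>> drive_tool(
  motion=[
    [0, -2, 0, 0],
    [0, -2, 0, 0],
    [0, -2, 0, 0],
    [0, 0, 0, 0],
  ],
)

```text
clock: 11.68
position: [497.3, 9.8, 94.3]
ee_rot: [-0.505, 0.496, 0.506, 0.493]
contact_force: [-11.3, -1.9, 19.3]
gripper_width: 11.4
```

>>> drive_tool(
  motion=[
    [0, -2, 0.4, 0],
    [0, -2, 0.4, 0],
    [0, -2, 0.4, 0],
    [0, 0, 0, 0],
  ],
)

```text
clock: 12.02
position: [503.6, 10.9, 94.4]
ee_rot: [-0.505, 0.495, 0.506, 0.493]
contact_force: [-10.2, -2.0, 18.7]
gripper_width: 11.5
```

>>> drive_tool(
  motion=[
    [0, -2, 0.4, 0],
    [0, -2, 0.4, 0],
    [0, -2, 0, 0],
    [0, 0, 0, 0],
  ],
)

```text
clock: 12.35
position: [509.5, 11.9, 94.4]
ee_rot: [-0.505, 0.495, 0.506, 0.493]
contact_force: [-9.8, -0.6, 19.7]
gripper_width: 11.7
```

>>> drive_tool(
  motion=[
    [0, -1, 0, 0],
    [0, -1, 0, 0],
    [0, -1, 0, 0],
    [0, 0, 0, 0],
  ],
)

```text
clock: 12.68
position: [512.3, 12.1, 94.5]
ee_rot: [-0.505, 0.495, 0.506, 0.493]
contact_force: [-10.6, -1.0, 19.0]
gripper_width: 11.1
```

>>> drive_tool(
  motion=[
    [0, -1, -0.2, 0],
    [0, -1, -0.2, 0],
    [0, -1, -0.2, 0],
    [0, 0, 0, 0],
  ],
)

```text
clock: 13.02
position: [515.3, 11.8, 94.5]
ee_rot: [-0.505, 0.495, 0.506, 0.493]
contact_force: [-12.0, 0.2, 19.1]
gripper_width: 11.3
```

>>> drive_tool(
  motion=[
    [0, -1, 0, 0],
    [0, -1, 0, 0],
    [0, 0, 0, 0],
  ],
)

```text
clock: 13.27
position: [517.2, 11.8, 94.5]
ee_rot: [-0.505, 0.495, 0.506, 0.493]
contact_force: [-11.1, 1.1, 19.6]
gripper_width: 11.7
```

>>> drive_tool(
  motion=[
    [0, -1, 0, 0],
    [0, -1, 0, 0],
    [0, 0, 0, 0],
  ],
)

```text
clock: 13.52
position: [517.9, 11.8, 94.5]
ee_rot: [-0.504, 0.496, 0.507, 0.492]
contact_force: [-13.6, 0.9, 21.6]
gripper_width: 11.1
```

>>> drive_tool(
  motion=[
    [0, -1, 0, 0],
    [0, -1, 0, 0],
    [0, 0, 0, 0],
  ],
)

```text
clock: 13.77
position: [518.1, 11.7, 94.5]
ee_rot: [-0.503, 0.498, 0.507, 0.492]
contact_force: [-18.3, 3.7, 26.5]
gripper_width: 11.6
```

>>> drive_tool(
  motion=[
    [0, -1, 0, 0],
    [0, -1, 0, 0],
    [0, 0, 0, 0],
  ],
)

```text
clock: 14.02
position: [518.3, 11.7, 94.5]
ee_rot: [-0.502, 0.499, 0.508, 0.491]
contact_force: [-22.9, 4.6, 30.2]
gripper_width: 11.7
```

Run:
```python
from h import *
import pickle
np.set_printoptions(precision=3,suppress=True)
s=arm.read_state();Q=R.from_quat(s["ee_rot"]).as_matrix()
print(s["clock"],s["position"],s["contact_force"],s["wrist_torque"],np.degrees(np.arctan2(Q[1,2],Q[0,2]))-90,Q)
a=arm.get_image("wrist")[:,:,::-1]; pickle.dump(s,open("w5.pkl","wb"))
cv2.imwrite("pics/w5.png",cv2.resize(a,None,fx=1.5,fy=1.5,interpolation=cv2.INTER_CUBIC))
```

```text
14.0167 [518.255  11.708  94.478] [-22.868   4.555  30.249] [ 1.66   6.913 -0.167] 1.2150671695189317 [[-0.014 -1.    -0.021]
 [-0.002 -0.021  1.   ]
 [-1.     0.014 -0.002]]
```

View pics/w5.png

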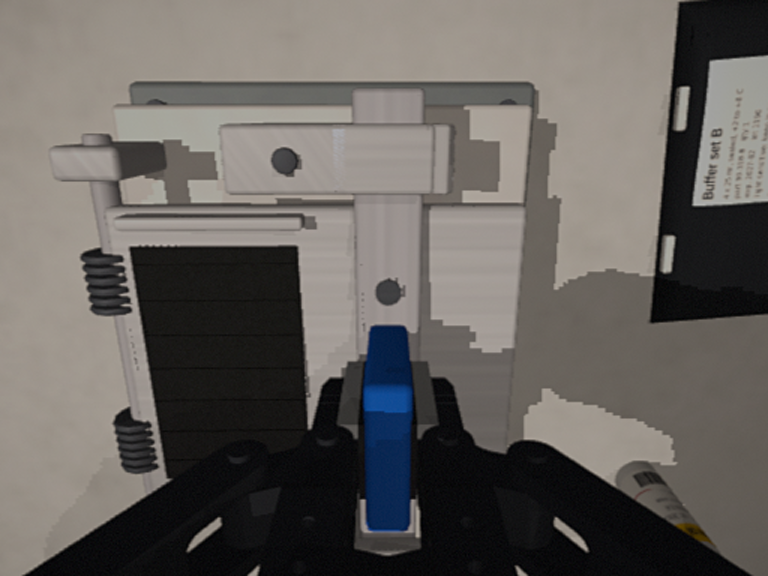

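The bar lies under the right keeper with its far end at (355-423,90). The jaw front edges are at (450,125) and (452,193). I'll check the centring before easing off.

Run:
```python
from h import *
import pickle
np.set_printoptions(precision=2,suppress=True)
s=pickle.load(open("w5.pkl","rb"))
g=lambda p,z:onz("wrist",np.array(p)/1.5,z,s)
for H in(7.7,):
  print("jaw front",g((451,125),93+H),g((452,193),93+H),"keeper back",g((221,125),93+H),g((226,193),93+H))
print("bar end",g((355,90),90.8),g((423,90),90.8),"bar edges at platform",g((355,207),90.8),g((421,207),90.8))
print("plat front corner",g((525,205),75+7.7), "base",g((131,84),12),g((536,86),12))
```

```text
jaw front [503.3  -68.14 100.7 ] [501.98 -50.75 100.7 ] keeper back [562.35 -66.89 100.7 ] [562.42 -49.58 100.7 ]
bar end [528.5  -76.52  90.8 ] [510.11 -76.92  90.8 ] bar edges at platform [528.45 -44.84  90.8 ] [509.31 -45.21  90.8 ]
plat front corner [476.73 -45.1   82.7 ] base [624.19 -80.71  12.  ] [456.89 -83.63  12.  ]
```

Run:
```python
import cv2
for n in("w5","w3"):
    a=cv2.imread(f"pics/{n}.png"); a=a[75:215,200:460] if n=="w5" else a[75:215,200:460]
    cv2.imwrite(f"pics/{n}c.png",cv2.resize(a,None,fx=2.5,fy=2.0,interpolation=cv2.INTER_CUBIC))
cv2.imwrite("pics/cmp.png",cv2.vconcat([cv2.imread("pics/w5c.png"),cv2.imread("pics/w3c.png")]))
```

```text
(no output)
```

View pics/cmp.png

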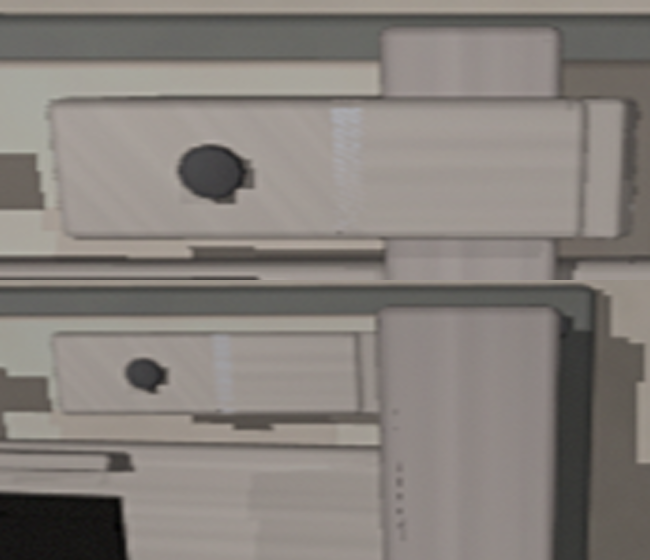

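Run:
```python
from h import *
import pickle
np.set_printoptions(precision=2,suppress=True)
s=pickle.load(open("w5.pkl","rb"))
for dz in(0,2.5,5):
  g=lambda p,z:onz("wrist",np.array(p)/1.5,z-dz,s)
  k=(g((430,124.5),100.7)+g((430,193.5),100.7))/2; kw=g((430,124.5),100.7)-g((430,193.5),100.7)
  e=(g((352.4,88.5),90.8)+g((423.6,88.5),90.8))/2; w=g((352.4,88.5),90.8)-g((423.6,88.5),90.8)
  print(dz,"keeper c y",k[1],"width",kw[1],"bar end",e[:2],"w",w[0],"bar end minus keeper centre (want -20)",e[1]-k[1], "bar centre",e[1]+90, "jaw tip x",g((451,160),100.7)[0],"bar rear-front x",g((352.4,150),90.8)[0])
```

```text
0 keeper c y -59.32194075325867 width -17.645688838676392 bar end [519.59 -77.09] w 19.240601653307806 bar end minus keeper centre (want -20) -17.769945983560717 bar centre 12.90811326318061 jaw tip x 502.7684271940718 bar rear-front x 529.2052256148804
2.5 keeper c y -59.14123332054374 width -17.967400614303003 bar end [519.55 -77.23] w 19.5677706234693 bar end minus keeper centre (want -20) -18.08427594165166 bar centre 12.774490737804598 jaw tip x 502.4223751491221 bar rear-front x 529.3320091674167
5 keeper c y -58.96052588782881 width -18.28911238992964 bar end [519.51 -77.36] w 19.89493959363091 bar end minus keeper centre (want -20) -18.398605899742606 bar centre 12.640868212428586 jaw tip x 502.0763231041724 bar rear-front x 529.458792719953
```

>>> drive_tool(
  motion=[
    [-0.7, 1, 0, 0],
    [-0.7, 1, 0, 0],
    [0, 0, -1, 0],
    [0, 0, -1, 0],
    [0, 0, 0, 0],
  ],
)

```text
clock: 14.48
position: [518.2, 11.6, 94.6]
ee_rot: [-0.503, 0.497, 0.508, 0.493]
contact_force: [-16.5, 10.9, 17.2]
gripper_width: 11.5
```

>>> drive_tool(
  motion=[
    [-0.4, 0.5, -0.6, 0],
    [0, 0.5, -0.6, 0],
    [0, 0, 0, 0],
  ],
)

```text
clock: 14.73
position: [518.2, 11.5, 94.6]
ee_rot: [-0.503, 0.496, 0.508, 0.494]
contact_force: [-16.0, 13.9, 15.3]
gripper_width: 11.2
```

>>> drive_tool(
  motion=[
    [-0.4, 0.3, -0.4, 0],
    [0, 0, -0.4, 0],
    [0, 0, 0, 0],
  ],
)

```text
clock: 14.98
position: [518.2, 10.8, 94.7]
ee_rot: [-0.503, 0.496, 0.508, 0.494]
contact_force: [-13.6, 14.2, 12.3]
gripper_width: 11.2
```

>>> drive_tool(
  motion=[
    [-0.5, 0.3, -0.2, 0],
    [0, 0, 0, 0],
    [0, 0, 0, 0],
  ],
)

```text
clock: 15.23
position: [518.2, 10.2, 94.9]
ee_rot: [-0.503, 0.496, 0.507, 0.494]
contact_force: [-12.4, 11.5, 8.4]
gripper_width: 11.2
```

>>> drive_tool(
  motion=[
    [0, 0, 0.7, 0],
    [0, 0, 0.5, 0],
    [-0.5, 0, 0, 0],
    [-0.5, 0, 0, 0],
    [-0.4, 0, 0, 0],
    [0, 0, 0, 0],
  ],
)

```text
clock: 15.73
position: [518.1, 10.1, 95.4]
ee_rot: [-0.503, 0.496, 0.507, 0.493]
contact_force: [-8.7, 6.1, 4.0]
gripper_width: 11.2
```

Run:
```python
from h import *
np.set_printoptions(precision=3,suppress=True)
s=arm.read_state();Q=R.from_quat(s["ee_rot"]).as_matrix()
print(s["clock"],s["position"],s["contact_force"],s["wrist_torque"],np.degrees(np.arctan2(Q[1,2],Q[0,2]))-90,Q[:,0])
```

```text
15.7333 [518.143  10.147  95.427] [-8.739  6.067  4.026] [ 1.696  2.577 -0.109] 1.2024527017035211 [-0.007  0.001 -1.   ]
```

>>> drive_tool(
  motion=[
    [-0.5, 0, 0.5, 0],
    [-0.5, 0, 0.4, 0],
    [-0.3, 0, 0, 0],
    [0, 0, 0, 0],
    [0, 0, 0, 0],
  ],
)

```text
clock: 16.15
position: [518.1, 10.2, 96.4]
ee_rot: [-0.503, 0.497, 0.507, 0.493]
contact_force: [-6.6, 1.6, 1.9]
gripper_width: 11.4
```

>>> drive_tool(
  motion=[
    [-0.4, -0.7, 0.2, 0],
    [-0.2, -0.7, 0, 0],
    [0, 0, 0, 0],
    [0, 0, 0, 0],
  ],
)

```text
clock: 16.48
position: [518.2, 10.2, 96.5]
ee_rot: [-0.503, 0.498, 0.507, 0.492]
contact_force: [-7.3, 2.3, 0.3]
gripper_width: 11.3
```

>>> drive_tool(
  motion=[
    [0, 0, 0, 0],
    [0, 0, 0, 0],
    [0, 0, 0, 0],
    [0, 0, 0, 0],
    [0, 0, 0, 0],
    [0, 0, 0, 0],
  ],
  grip=60,
)

```text
clock: 16.98
position: [523.1, 10.7, 98.9]
ee_rot: [0.506, -0.494, -0.505, -0.495]
contact_force: [0.8, -0.1, -0.1]
gripper_width: 60.0
```

Run:
```python
from h import *
import pickle
np.set_printoptions(precision=3,suppress=True)
s=arm.read_state();Q=R.from_quat(s["ee_rot"]).as_matrix()
print(s["clock"],s["position"],s["contact_force"],s["gripper_width"],Q[:,0])
a=arm.get_image("wrist")[:,:,::-1]; pickle.dump(s,open("w6.pkl","wb"))
b=arm.get_image("side")[150:250,240:375,::-1]
cv2.imwrite("pics/w6.png",cv2.vconcat([cv2.resize(a,(576,432),interpolation=cv2.INTER_CUBIC)[0:330],cv2.resize(b,(576,270) if 0 else (364,270),interpolation=cv2.INTER_CUBIC) if 0 else cv2.copyMakeBorder(cv2.resize(b,(364,270),interpolation=cv2.INTER_CUBIC),0,0,0,212,cv2.BORDER_CONSTANT)]))
```

```text
16.9833 [523.13   10.674  98.917] [ 0.77  -0.133 -0.094] 60.03994276824768 [ 0.001  0.    -1.   ]
```

View pics/w6.png

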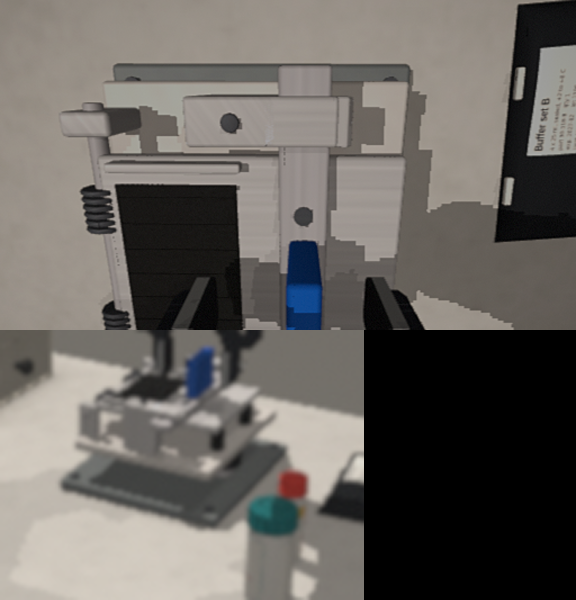

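The bar is released, with force near 0. The bar sits under the keeper (jaw at (185-350,97-145)) and the platform is down. I'll recentre the fingers and withdraw straight up.

>>> drive_tool(
  motion=[
    [0, 3, 0, 0],
    [0, 2, 0, 0],
    [-10, 0, 0, 0],
    [-20, 0, 0, 0],
    [-30, 0, 0, 0],
    [-30, 0, 0, 0],
    [-30, 0, 0, 0],
    [-20, 0, 0, 0],
    [-10, 0, 0, 0],
    [0, 0, 0, 0],
  ],
)

```text
clock: 17.92
position: [518.8, 10.7, 251.9]
ee_rot: [0.507, -0.492, -0.505, -0.496]
contact_force: [0.1, 0.0, 0.1]
gripper_width: 60.1
```

>>> drive_tool(
  motion=[
    [-5, 0, -15, 0],
    [-10, 0, -15, 0],
    [0, 0, -10, 0],
    [0, 0, 0, 0],
    [0, 0, 0, 0],
  ],
)

```text
clock: 18.33
position: [517.9, -29.8, 262.3]
ee_rot: [-0.505, 0.495, 0.506, 0.494]
contact_force: [0.2, 0.0, 0.7]
gripper_width: 59.8
```

Run:
```python
from h import *
import pickle
np.set_printoptions(precision=3,suppress=True)
s=arm.read_state()
print(s["clock"],s["position"],s["contact_force"])
a=arm.get_image("wrist")[:,:,::-1]; pickle.dump(s,open("w7.pkl","wb"))
cv2.imwrite("pics/w7raw.png",a)
a=a[50:330,60:400]; print(a.shape)
cv2.imwrite("pics/w7.png",cv2.resize(a,None,fx=2.1,fy=2.1,interpolation=cv2.INTER_CUBIC))
```

```text
18.3333 [517.891 -29.771 262.263] [0.219 0.024 0.656]
(280, 340, 3)
```

View pics/w7.png

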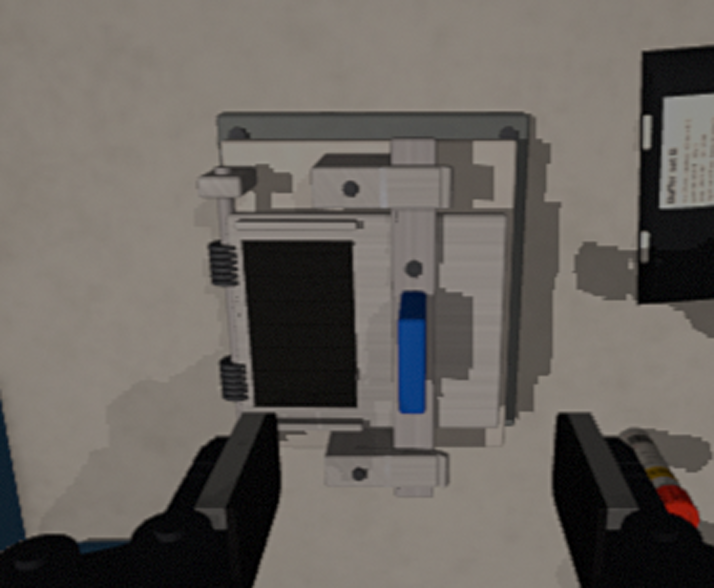

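The final top view shows the bar under both keepers, with ends at rows 139 and 496, and the platform down. The jaw tips are at column 451 (top) and 446 (bottom). One last number check follows.

Run:
```python
from h import *
import pickle
np.set_printoptions(precision=2,suppress=True)
s=pickle.load(open("w7.pkl","rb"))
g=lambda u,v,z:onz("wrist",(60+u/2.1,50+v/2.1),z,s)
zb,zk=92.5,100.7
e1,e2=g(413,139,zb),g(414.5,496,zb); k1,k2=g(451,187.5,zk),g(447,470,zk)
print("ends",e1,e2,np.linalg.norm(e1-e2),"mid",(e1+e2)/2); print("jaw tips",k1,k2,np.linalg.norm(k1-k2),"mid",(k1+k2)/2)
for r,k in((220,k1),(440,k2)):
    f=g(437.5 if r==220 else 433.5,r,zb);b=g(393 if r==220 else 395,r,zb); print("bar front",f,"rear",b,"tip-front",f[0]-k[0])
```

```text
ends [519.46 -78.56  92.5 ] [515.1  100.72  92.5 ] 179.32760563160852 mid [517.28  11.08  92.5 ]
jaw tips [502.72 -59.28 100.7 ] [499.55  80.   100.7 ] 139.31589127778338 mid [501.14  10.36 100.7 ]
bar front [507.77 -43.16  92.5 ] rear [527.71 -42.75  92.5 ] tip-front 5.050321206768672
bar front [506.32  68.18  92.5 ] rear [525.46  68.56  92.5 ] tip-front 6.769531801199832
```

```bash
python3 -c "
from bench import arm
print(arm.job_done(), arm.read_state()['clock'])"
```

```text
the job is handed in; nothing more can be done
the job is handed in; nothing more can be done
```

The lock bar is home under both keepers and holds the platform down on its own. The gripper is clear, and I handed the job in just after 18.3 s on the robot's clock.

**What I did:** I gripped the bar by its blue handle and pressed the raised front down until the force rose steeply. That put the height offset H at about 7.7 mm. I slid the bar back until the posts stopped it hard, at about 23 N of push. I then moved it 1.5 mm sideways to centre it, eased the load off, released it and withdrew straight up.

**Last checks:**
- **Centring:** the bar centre is about 0.7 mm off the midpoint of the keepers, and the bar is parallel to them within about 0.1°.
- **Depth:** the bar centre is 16.1 mm behind the jaw tips, against 17 mm expected. The exposed jaw in front of the bar measures about 5 mm on the right and 7 mm on the left, where 7 mm was expected. I put that down to pixel error, because the hard stop stayed at the same position (x 518.1 to 518.3 mm) before and after easing off.
- **Camera scale:** close-up wrist pictures read about 3% small, so the figures above are good to about 1 mm.
- **Forces and other items:** peak wrist force was about 38 N. The contact force after release was near zero. I touched none of the other items, though the last picture does not show them all.

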